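Draw the shaker plate into line with the drift and bolt it

ROBOT

A 6-joint arm with a two-finger parallel gripper is mounted at the origin on a cart in front of the work surface, level with it; the furniture and walls round the work are solid. World frame = base frame: x ahead of the robot, y to its left, z up, the work surface at z = 0. Lengths are in m, angles in degrees, forces in N, time in s.
With the tool pointing down it reaches from about 0.3 to 0.75 m from the base axis. Payload 8.5 kg.
Tool frame: the origin (TCP) lies between the finger pads; the fingertips stand 14 mm ahead of it and the grasp point (between the pads) lies 5 mm behind it; x points along the fingers, z is the direction in which the jaws open and shut, and the axes are right-handed (so a half turn about x gives the same grasp; the last joint's range is limited). The gripper opens to 85 mm and grips with 20 to 120 N. Pads are 22 mm wide; open, the fingers measure 114 mm over their backs; the gripper's body (76 mm by 85 mm) begins 54 mm behind the grasp point. The pads swing forward as they close: fully open they stand 13 mm farther back than shut.
Start: joints at [-75.991, 21.807, 74.336, -0, 83.858, -12.336], TCP at [0.244, -0.493, 0.245] pointing down, gripper open.
Joint ranges: [-178.18, 178.18], [-50.72, 133.34], [12.68, 142.11], [-81.47, 261.47], [9.98, 163.14], [-165.26, 165.26]. Speed limits (degrees/s): [136.94, 136.94, 180, 180, 180, 180].

INTERFACE

Orientations are given as a 3x3 rotation matrix whose columns are the frame's x, y, z axes.
In Python, from rig import env gives the robot as it stands.
- The arm moves only by the shell command python3 -m jog 'ROWS' [FORCE]. ROWS is JSON, a list of rows, each a list of 5 numbers: the opening, from -1 (shut) to 1 (fully open), so that 0 is half open, then the shift along the tool's x, y, z in m, then the turn about the tool's x in rad. In form: [[claw, dx, dy, dz, yaw], ...]. A call has 1 to 20 rows; each row is the pose to reach, as a shift and turn from the pose commanded when the call began, along the tool's axes at that moment; what a row does not reach only later rows make up. A row lasts 1/10 s, in which the tool goes at most 50 mm and 8.59 degrees, less where a joint would pass 70% of its speed; a pose out of reach is approached as far as the arm can. A call with a gripper value outside its range is refused whole. The fingers move at their own pace and stop on an object; FORCE is the grip in N (left out, the last holds). Time passes only in rows, so rows that repeat a pose let the fingers close. It gives the time, the measured TCP pose, the force and the opening at its end, in the units of the state.
- env.observe(): the state, without advancing time (a new reading comes with each control period).
- env.get_image(name): name is "side" or "top"; returns the picture (420x560x3 uint8, red, green, blue); there is no depth.
- env.camera_model(name): a dict with "fx", "fy", "cx", "cy" (pixels), "origin" and "orientation" of the camera in the world. Camera axes: x right, y up, looking along -z (the intrinsics and any distortion apply to the point x, -y, -z); pixel columns grow to the right and rows downward; lengths in m; the calibration is good to about 2 mm. A picture is of the moment at which its call begins. camera_model takes no time and is no camera call.
- env.close_job(): hands the job in, once; it reports no verdict.
The state is a dict: "time_s": time; "q": joint angles; "qvel": joint speeds; "joint_efforts": joint torques, N m; "position": TCP position; "tool_rot": TCP orientation; "ft_force": force on the tool from outside, world axes, zero at the start; "wrist_torque": the same for the moment, N m; "grip_width": finger opening in m.
Only numpy, scipy, OpenCV 4.12 (cv2) and the standard library are available. Lean on these libraries where they do the work, as an engineer would, in place of code of your own. Each camera call takes 0.05 s, during which the arm holds its last target.

TASK

The sliding plate on the shaker mount has slipped, so its hole no longer lines up with the hole in the block below. Push the tapered drift down through both holes until its collar rests on the plate, so that it levers them into line, then pull it out and put it back in the rack hole it came from. Then put the thick bolt fully home through the plate into the block and let go of it.

Things in the scene. Friction and masses are not known exactly. Their poses are not given: they have to be found in the camera images.
- base: shaker mount (sizes in mm): fixed grey block 110 (x) x 100 (y) x 56 high, with two rails along y (67 high). Origin: on the worktop, on the axis of its upright hole (36 diameter, floor 4 mm above worktop); z up. On it an aluminium plate 94 x 90 x 8 (top 64.5 mm above worktop, 4 mm rubber buttons near its corners) with its own 36 mm hole; it slides only along the base's y.
- plate (a joint): slide of the plate along the base's +y, m: how far its hole stands off the block's (0: in line; starts 8 to 11 mm off). 3 N friction, stays where left. Only the drift's slim tip fits at first: come down a quarter of the way from the block's hole axis towards the plate's, end on the block's axis; the plate then stops about 2 mm off.
- drift: steel drift, 0.3 kg, loose: smooth dark upright handle 26 diameter, 60 high, over a collar 46 x 6; below it a shaft 32 diameter, 20 long, then a 38 mm cone to a 6 mm tip. Origin: on the axis at the collar's underside (tip 58 below, handle top 66 above), z up. Hangs by the collar in a 38 mm hole of a fixed grey rack (280 x 70, top 70 high, three holes 95 apart along y, any of them).
- bolt: thick steel bolt, 0.25 kg, loose: fluted upright grip 35 diameter, 34 high, over a flange 46 x 6; below it a straight shank 29 diameter, 40 long, 2 mm chamfer. Origin: on the axis at the flange's underside (rests on the plate when home; grip top 40 above), z up. Hangs in another hole of the same rack; the third holds an unwanted thin bolt (grip and shank 14 diameter).
Things that resemble listed ones, but are neither listed nor needed, are in the scene too. What is shaped like the bolt but green is not meant.

How it is judged:
By the outcome, as a careful person would: the job done as asked, in the order asked, and still so for the second after the job is handed in, with the robot touching nothing.
It also fails if it takes over 72 s, if anything falls off the work surface, if the arm or the gripper's body presses on something with over 40 N, if the wrist force passes 120 N, or if a joint passes its speed limit or range.

## Working session

There is one attempt and no reset: what is moved stays moved. The work goes in short steps, Python scripts to look and compute and a shell command to move; the robot and the scene stay as the last step left them, time stands still between calls to the robot, and variables do not carry over. Pictures are saved under pics/ and viewed, and the job is handed in when it is done.

```bash
ls; mkdir -p pics; python3 - <<'E'
from rig import env
import cv2,json
s=env.observe()
for k,v in s.items(): print(k,v)
for n in ("side","top"):
    cv2.imwrite(f"pics/{n}0.png",env.get_image(n)[:,:,::-1]); print(n,env.camera_model(n))
E
```

```text
pics
time_s 0.0
q [-7.59896609e+01  2.18417419e+01  7.43871700e+01  5.71623535e-04
  8.38588169e+01 -1.23359713e+01]
qvel [-0.00524811 -0.02512439 -0.02321518  0.01544122  0.00593387 -0.00829528]
joint_efforts [-2.25948192e-03 -4.48458660e+01 -2.31281805e+01 -2.81679449e-04
  4.69471532e-03 -1.58880908e-05]
position [ 0.24401437 -0.49258369  0.2446905 ]
tool_rot [[-3.61063873e-04  8.96128555e-01  4.43794415e-01]
 [ 1.48800873e-03  4.43794434e-01 -8.96127383e-01]
 [-9.99998828e-01  3.36810741e-04 -1.49368525e-03]]
ft_force [-0.60743373  0.95216304 -0.15110949]
wrist_torque [0.05877635 0.00179465 0.01473105]
grip_width 0.08554397485523534
side {'fx': 394.7867816703557, 'fy': 394.7867816703557, 'cx': 277.0610621445069, 'cy': 200.96736303932113, 'origin': array([ 0.25666242, -0.85728061,  0.79286497]), 'orientation': array([[ 0.94523855,  0.19768952, -0.25969778],
       [-0.32605729,  0.60735704, -0.72443362],
       [ 0.01451634,  0.76943894,  0.63855539]])}
top {'fx': 500.3919019602513, 'fy': 500.3919019602513, 'cx': 286.6147065010422, 'cy': 205.66118182152996, 'origin': array([ 0.36820561, -0.04521209,  1.40337711]), 'orientation': array([[-0.02729097,  0.99003522, -0.13815018],
       [-0.99951525, -0.02495473,  0.01861511],
       [ 0.01498211,  0.13859123,  0.99023634]])}
```

View pics/side0.png

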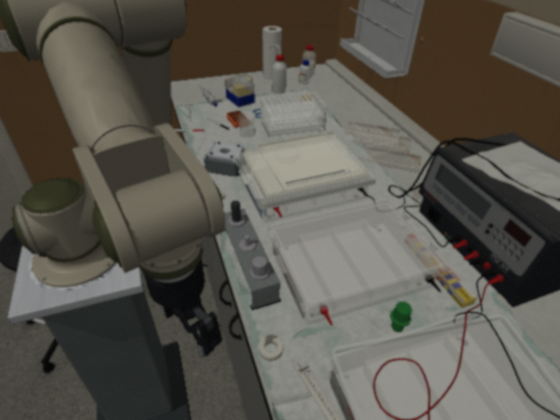

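View pics/top0.png

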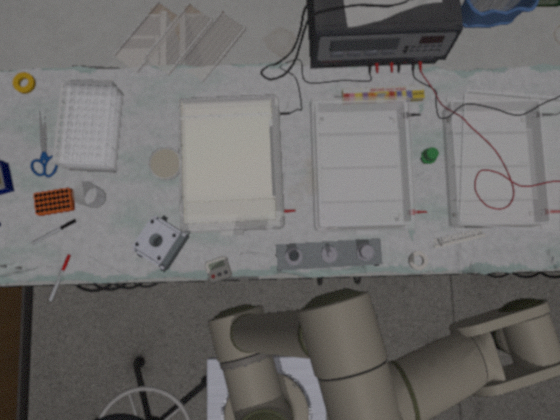

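```bash
python3 - <<'E'
import cv2,numpy as np
t=cv2.imread('pics/top0.png');s=cv2.imread('pics/side0.png')
a=cv2.resize(t[200:280,120:400],None,fx=2.8,fy=2.8,interpolation=cv2.INTER_CUBIC)
b=cv2.resize(s[130:310,190:330],None,fx=2.6,fy=2.6,interpolation=cv2.INTER_CUBIC)
cv2.imwrite('pics/ca.png',a);cv2.imwrite('pics/cb.png',b)
cv2.imwrite('pics/cm.png',cv2.resize(t[205:280,125:200],None,fx=8,fy=8,interpolation=cv2.INTER_CUBIC))
E
cat > h.py <<'E'
from rig import env
import numpy as np
def cm(n):
    c=env.camera_model(n);return c
def pix2w(n,u,v,z):
    c=cm(n);d=np.array([(u-c['cx'])/c['fx'],-(v-c['cy'])/c['fy'],-1.]);w=c['orientation']@d
    o=c['origin'];return o+w*(z-o[2])/w[2]
def w2pix(n,p):
    c=cm(n);q=c['orientation'].T@(np.asarray(p)-c['origin'])
    return np.array([c['cx']+c['fx']*q[0]/-q[2],c['cy']-c['fy']*q[1]/-q[2]])
E
```

```text
(no output)
```

View pics/ca.png

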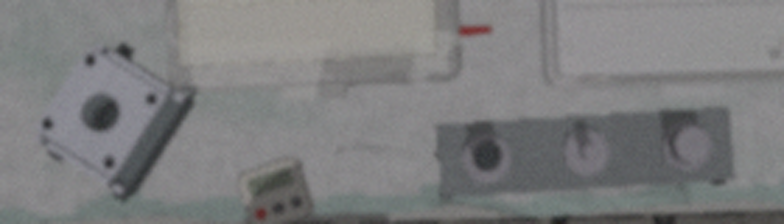

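View pics/cb.png

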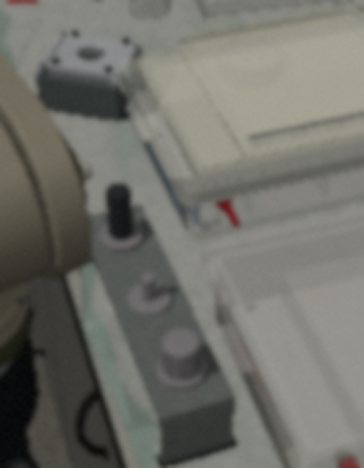

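View pics/cm.png

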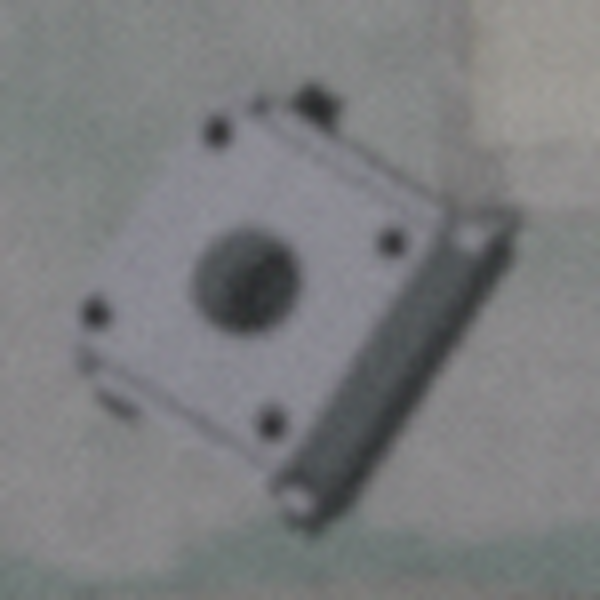

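```bash
python3 - <<'E'
import cv2,numpy as np
from h import *
t=np.mean([env.get_image('top').astype(float) for _ in range(6)],0)[:,:,::-1]
s=np.mean([env.get_image('side').astype(float) for _ in range(6)],0)[:,:,::-1]
np.savez('avg.npz',t=t,s=s)
def crop(im,u0,v0,w,h,k,name):
    c=im[v0:v0+h,u0:u0+w]; c=np.clip((c-c.min())*255/(c.max()-c.min()),0,255).astype(np.uint8)
    c=cv2.resize(c,None,fx=k,fy=k,interpolation=cv2.INTER_CUBIC)
    for i in range(0,w,5): cv2.putText(c,str(u0+i),(int((i+.5)*k)-8,8),0,.3,(0,0,255),1);cv2.line(c,(int((i+.5)*k),10),(int((i+.5)*k),14),(0,0,255),1)
    for i in range(0,h,5): cv2.putText(c,str(v0+i),(0,int((i+.5)*k)),0,.3,(0,0,255),1)
    cv2.imwrite(name,c)
crop(t,270,235,115,40,6.9,'pics/r1.png')
crop(t,128,208,64,64,9,'pics/m1.png')
crop(s,215,185,75,125,4.8,'pics/r2.png')
crop(s,195,130,60,50,12,'pics/m2.png')
E
```

```text
(no output)
```

View pics/r1.png

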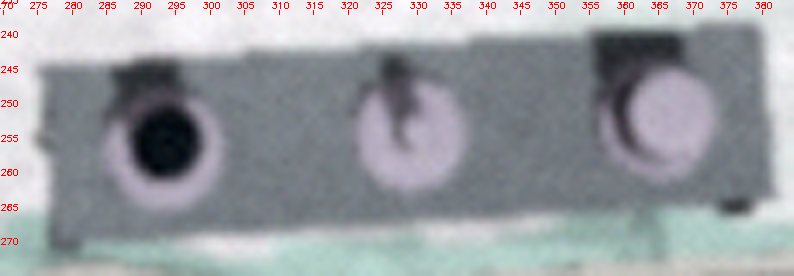

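View pics/m1.png

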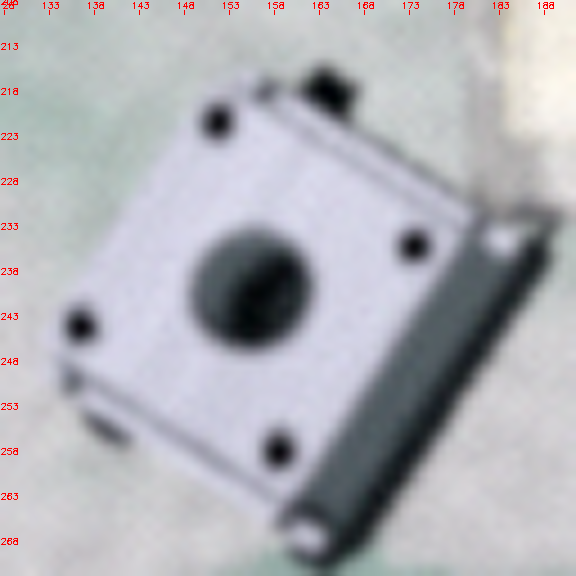

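View pics/r2.png

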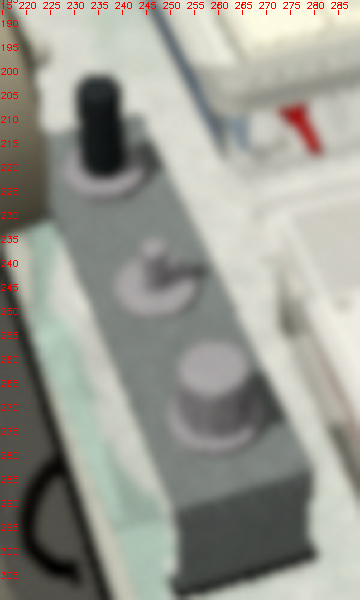

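View pics/m2.png

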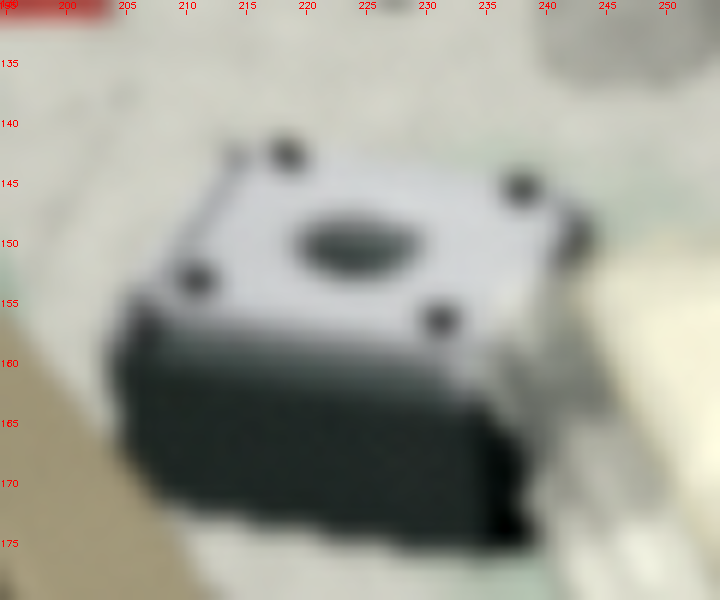

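```bash
python3 - <<'E'
from h import *
np.set_printoptions(precision=4,suppress=True)
P=lambda u,v,z:pix2w('top',u,v,z)
S=lambda u,v,z:pix2w('side',u,v,z)
print('drift top',P(293.5,255.3,.136),S(235,202.5,.136)); print('drift collar',P(293.3,256.7,.076),S(237.5,217.5,.076))
print('thin',P(328.8,254.3,.076))
print('bolt top',P(366.3,251.8,.110),S(258.7,261.2,.110)); print('bolt fl',P(364.8,253,.076))
B=np.array([P(*b,.0685) for b in [(151.7,221.5),(173.4,235.3),(158.4,258),(136.5,244.0)]])
print(B,B.mean(0)); 
Bs=np.array([S(*b,.0685) for b in [(218.3,142.7),(237.8,145.5),(231,156.5),(210.7,153)]]);print('side',Bs.mean(0)); print(Bs)
print('hole',P(155.3,240,.0645),S(224.2,150.3,.0645))
for a,b in [(0,1),(3,2),(0,3),(1,2)]:
    d=B[b]-B[a];print(np.linalg.norm(d),np.degrees(np.arctan2(d[1],d[0])))
# rail ends
for u,v in [(156,217.5),(135.5,250),(185.5,235.5),(163,268.5)]: print('rail',P(u,v,.067))
s=env.observe();print('tip pix',w2pix('side',s['position']),s['time_s'])
E
```

```text
drift top [ 0.4182 -0.083   0.136 ] [ 0.4183 -0.0843  0.136 ]
drift collar [ 0.4169 -0.0841  0.076 ] [ 0.4238 -0.077   0.076 ]
thin [ 0.4207 -0.1782  0.076 ]
bolt top [ 0.4232 -0.272   0.11  ] [ 0.4241 -0.2734  0.11  ]
bolt fl [ 0.4215 -0.2739  0.076 ]
[[0.5208 0.2912 0.0685]
 [0.4824 0.2333 0.0685]
 [0.4233 0.2726 0.0685]
 [0.4618 0.3307 0.0685]] [0.4721 0.2819 0.0685]
side [0.4709 0.2797 0.0685]
[[0.4603 0.328  0.0685]
 [0.5201 0.2897 0.0685]
 [0.4813 0.2299 0.0685]
 [0.4218 0.2713 0.0685]]
hole [0.4714 0.2821 0.0645] [0.4698 0.2802 0.0645]
0.06950075440492906 -123.57942269878639
0.06978263298847245 -123.52469340022445
0.0710569385445947 146.16410241654947
0.0709895790744972 146.39133878139833
rail [0.5315 0.2802 0.067 ]
rail [0.4461 0.3336 0.067 ]
rail [0.4811 0.2014 0.067 ]
rail [0.3954 0.2606 0.067 ]
tip pix [187.3746 331.9095] 0.7
```

```bash
python3 - <<'E'
from h import *
import cv2
a=np.load('avg.npz')
c=np.array([.4718,.2818]);th=np.radians(-123.6);e=np.array([np.cos(th),np.sin(th)]);n=np.array([-e[1],e[0]])
tiles=[]
for s in (.008,.0095,.011,.0125):
    row=[]
    for im,nm,(u0,v0,w,h),off in ((a['t'],'top',(128,208,64,64),(0,0)),(a['s'],'side',(195,130,60,50),(-.0012,-.002))):
        k=6
        q=im[v0:v0+h,u0:u0+w];q=np.clip((q-q.min())*255/(q.max()-q.min()),0,255).astype(np.uint8)
        q=cv2.resize(q,None,fx=k,fy=k,interpolation=cv2.INTER_CUBIC)
        def line(pts,col):
            pp=np.array([(w2pix(nm,p)-[u0,v0]+.5)*k for p in pts]);cv2.polylines(q,[np.round(pp*16).astype(np.int32)],True,col,1,cv2.LINE_AA,4)
        cc=c+np.array(off);b=cc+s*e
        R=lambda o,z,x0,x1,y0,y1:[(*(o+x*n+y*e),z) for x,y in((x0,y0),(x1,y0),(x1,y1),(x0,y1))]
        line(R(cc,.0645,-.047,.047,-.045,.045),(0,255,0))
        C=lambda o,z,r:[(*(o+r*np.cos(t)*n+r*np.sin(t)*e),z) for t in np.linspace(0,6.283,60)]
        line(C(cc,.0645,.018),(0,255,0));line(C(b,.056,.018),(0,0,255))
        line(R(b,.067,.047,.055,-.05,.05),(255,0,0));line(R(b,.067,-.055,-.047,-.05,.05),(255,0,0));line(R(b,0,-.055,.055,-.05,.05),(0,200,255))
        line(R(b,.056,-.055,.055,-.05,.05),(255,0,255))
        row.append(q if nm=='top' else cv2.copyMakeBorder(q,0,84,0,0,0))
    tiles.append(np.hstack(row)); 
cv2.imwrite('pics/o1.png',np.vstack(tiles[:2])[:,:800]);cv2.imwrite('pics/o2.png',np.vstack(tiles[2:])[:,:800])
print(tiles[0].shape)
E
```

```text
(384, 744, 3)
```

View pics/o1.png

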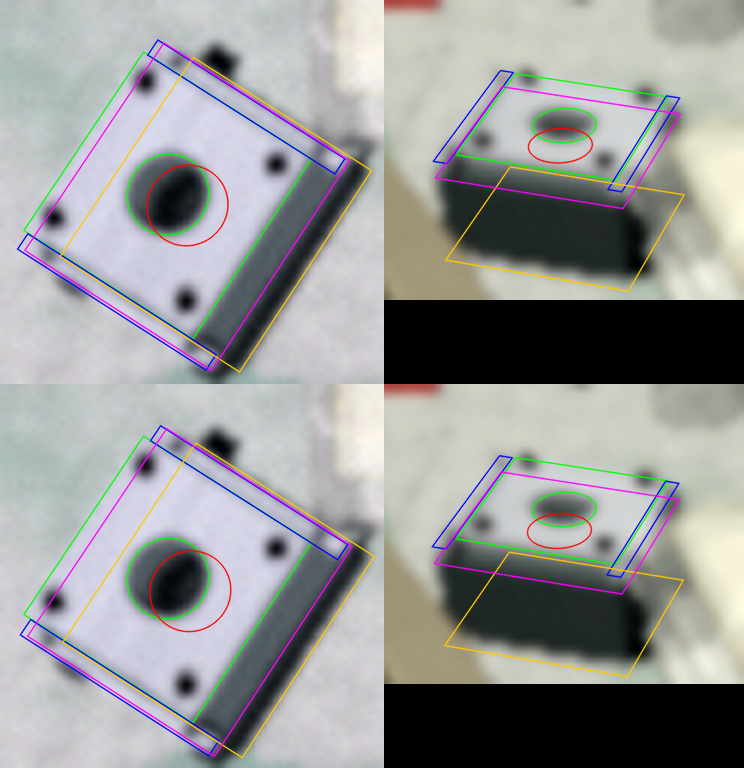

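View pics/o2.png

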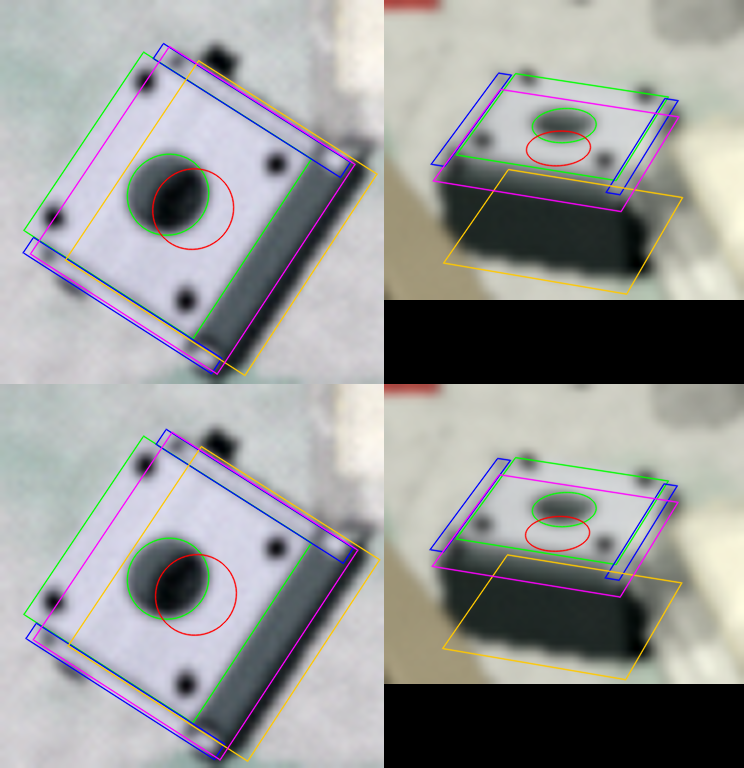

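```bash
python3 - <<'E'
from h import *
import cv2
a=np.load('avg.npz')['t'].mean(2).astype(np.float32)
c=np.array([.4718,.2818]);th=np.radians(-123.6);e=np.array([np.cos(th),np.sin(th)]);n=np.array([-e[1],e[0]])
def prof(z,ys,xs):
    out=[]
    for y in ys:
        p=np.array([w2pix('top',(*(c+y*e+x*n),z)) for x in xs],np.float32)
        out.append(cv2.remap(a,p[None,:,0],p[None,:,1],cv2.INTER_CUBIC).mean())
    return np.array(out)
ys=np.arange(-.022,.024,.001)
print('hole z56');[print(round(y*1e3),round(v)) for y,v in zip(ys,prof(.056,ys,[-.003,0,.003]))]
ys=np.arange(.035,.085,.001)
print('edge z56');print([(round(y*1e3),round(v)) for y,v in zip(ys,prof(.056,ys,np.linspace(-.03,.03,13)))])
E
```

```text
hole z56
-22 131
-21 124
-20 116
-19 107
-18 99
-17 93
-16 89
-15 86
-14 84
-13 83
-12 83
-11 82
-10 79
-9 76
-8 72
-7 69
-6 65
-5 60
-4 56
-3 53
-2 51
-1 50
0 49
1 48
2 49
3 50
4 52
5 54
6 57
7 59
8 60
9 60
10 61
11 64
12 68
13 75
14 86
15 98
16 109
17 119
18 127
19 133
20 137
21 139
22 140
23 140
edge z56
[(35, 137), (36, 137), (37, 137), (38, 136), (39, 134), (40, 131), (41, 125), (42, 118), (43, 110), (44, 102), (45, 95), (46, 90), (47, 87), (48, 85), (49, 84), (50, 84), (51, 84), (52, 84), (53, 85), (54, 84), (55, 84), (56, 83), (57, 81), (58, 78), (59, 74), (60, 70), (61, 65), (62, 61), (63, 59), (64, 58), (65, 59), (66, 64), (67, 73), (68, 84), (69, 96), (70, 109), (71, 119), (72, 126), (73, 130), (74, 133), (75, 134), (76, 135), (77, 135), (78, 134), (79, 134), (80, 134), (81, 135), (82, 135), (83, 135), (84, 135)]
```

Candidates: for the drift, the dark upright handle at top (293,255) / side (235,205), against the dark probe leads. For the bolt, the grey thick grip at top (366,252) / side (259,262), against the thin bolt at (329,254) and the green one at (430,155). In the crop the dark smooth handle is the drift (rack hole at +y end) and the thick grey grip is the bolt (−y end). The plate hole is at top (155,240), with the plate shifted away (up-left) from the exposed block edge.

```bash
python3 -m jog '[[1,0.0,0.337,-0.289,0],[1,0.0,0.337,-0.289,0],[1,0.0,0.337,-0.289,0],[1,0.0,0.337,-0.289,0],[1,0.0,0.337,-0.289,0],[1,0.0,0.337,-0.289,0],[1,0.0,0.337,-0.289,0],[1,0.0,0.337,-0.289,0],[1,0.0,0.337,-0.289,0],[1,0.04,0.337,-0.289,0],[1,0.065,0.337,-0.289,0],[1,0.065,0.337,-0.289,0],[1,0.065,0.337,-0.289,0]]' 80
cat >> h.py <<'E'
def delta(p):
    s=env.observe();R=np.array(s['tool_rot']);d=np.asarray(p)-s['position']
    print('t',round(s['time_s'],2),'pos',np.round(s['position'],4),'jaw',round(float(np.degrees(np.arctan2(R[1,2],R[0,2]))),2),'F',np.round(s['ft_force'],1),'w',round(s['grip_width'],4),'q',np.round(s['q'],0))
    print('rows xyz',np.round(R.T@d,4)); print(np.round(R,4).tolist())
E
python3 -c "
from h import *
delta([.4178,-.0837,.101])"
```

```text
time_s: 2.0
position: [0.4181, -0.0846, 0.181]
tool_rot: [[0.0, 0.896, 0.444], [-0.0, 0.444, -0.896], [-1.0, 0.0, 0.0]]
ft_force: [0.6, -0.2, 1.5]
grip_width: 0.0852
t 2.0 pos [ 0.4181 -0.0846  0.181 ] jaw -63.67 F [ 0.6 -0.2  1.5] w 0.0852 q [-27.  13.  99.   0.  68.  36.]
rows xyz [ 0.08    0.0001 -0.001 ]
[[0.0003, 0.8963, 0.4435], [-0.0002, 0.4435, -0.8963], [-1.0, 0.0002, 0.0003]]
```

```bash
python3 -m jog '[[1,0.03,0,-0.001,0],[1,0.06,0,-0.001,0],[1,0.08,0,-0.001,0],[1,0.08,0,-0.001,0],[1,0.08,0,-0.001,0],[-1,0.08,0,-0.001,0],[-1,0.08,0,-0.001,0],[-1,0.08,0,-0.001,0],[-1,0.08,0,-0.001,0],[-1,0.08,0,-0.001,0],[-1,0.08,0,-0.001,0],[-1,0.08,0,-0.001,0]]' 80
python3 - <<'E'
from h import *
import cv2
delta([.4178,-.0837,.101])
im=env.get_image('side')[:,:,::-1]
cv2.imwrite('pics/g1.png',cv2.resize(im[150:310,170:310],None,fx=4,fy=3.7,interpolation=cv2.INTER_CUBIC))
E
```

```text
time_s: 3.2
position: [0.4175, -0.0835, 0.1009]
tool_rot: [[0.001, 0.896, 0.444], [-0.0, 0.444, -0.896], [-1.0, 0.0, 0.001]]
ft_force: [-2.1, -0.0, 5.9]
grip_width: 0.0244
t 3.2 pos [ 0.4175 -0.0835  0.1009] jaw -63.65 F [-2.1 -0.   5.9] w 0.0244 q [-27.  20. 106.  -0.  54.  36.]
rows xyz [-0.0001  0.0002  0.0003]
[[0.0007, 0.8961, 0.4439], [-0.0004, 0.4439, -0.8961], [-1.0, 0.0004, 0.0007]]
```

View pics/g1.png

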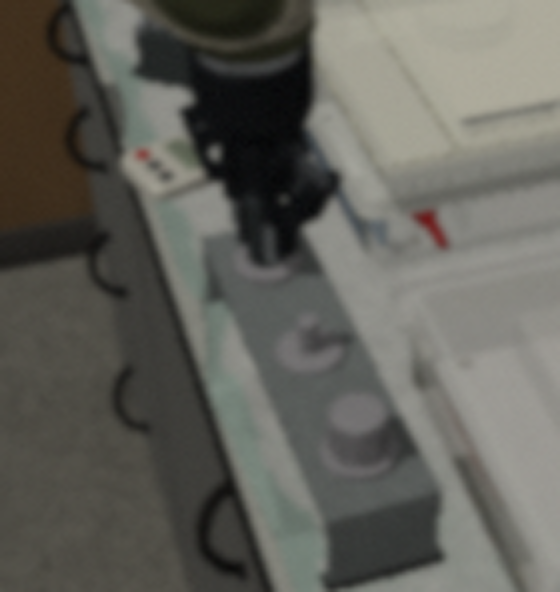

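```bash
python3 -m jog '[[-1,-0.04,0,0,0],[-1,-0.09,0,0,0],[-1,-0.09,0,0,0],[-1,-0.09,0.203,-0.299,-2.096],[-1,-0.09,0.203,-0.299,-2.096],[-1,-0.09,0.203,-0.299,-2.096],[-1,-0.09,0.203,-0.299,-2.096],[-1,-0.09,0.203,-0.299,-2.096],[-1,-0.09,0.203,-0.299,-2.096],[-1,-0.09,0.203,-0.299,-2.096],[-1,-0.09,0.203,-0.299,-2.096],[-1,-0.09,0.203,-0.299,-2.096],[-1,-0.09,0.203,-0.299,-2.096],[-1,-0.09,0.203,-0.299,-2.096],[-1,-0.09,0.203,-0.299,-2.096],[-1,-0.09,0.203,-0.299,-2.096],[-1,-0.09,0.203,-0.299,-2.096],[-1,-0.09,0.203,-0.299,-2.096],[-1,-0.09,0.203,-0.299,-2.096],[-1,-0.09,0.203,-0.299,-2.096]]' 80
python3 - <<'E'
from h import *
import cv2
delta([.4669,.2747,.16])
for n in('side','top'):
    im=env.get_image(n)[:,:,::-1]
    cv2.imwrite(f'pics/h_{n}.png',cv2.resize(im[60:220,130:330] if n=='side' else im[160:310,90:290],None,fx=4,fy=3.7,interpolation=cv2.INTER_CUBIC))
E
```

```text
time_s: 5.25
position: [0.4665, 0.2745, 0.1899]
tool_rot: [[-0.001, -0.832, 0.555], [-0.0, 0.555, 0.832], [-1.0, 0.0, -0.001]]
ft_force: [-0.7, -0.6, -2.9]
grip_width: 0.0243
t 5.25 pos [0.4665 0.2745 0.1899] jaw 56.27 F [-0.7 -0.6 -2.9] w 0.0243 q [ 18.  24.  81.  -0.  75. -38.]
rows xyz [ 0.0299 -0.0003  0.0004]
[[-0.0007, -0.8317, 0.5553], [-0.0003, 0.5553, 0.8317], [-1.0, 0.0004, -0.0006]]
```

View pics/h_side.png

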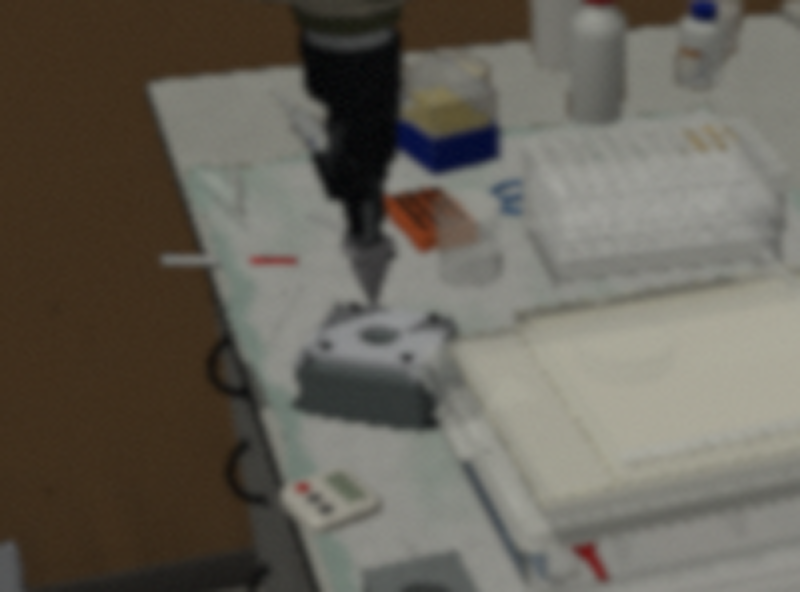

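View pics/h_top.png

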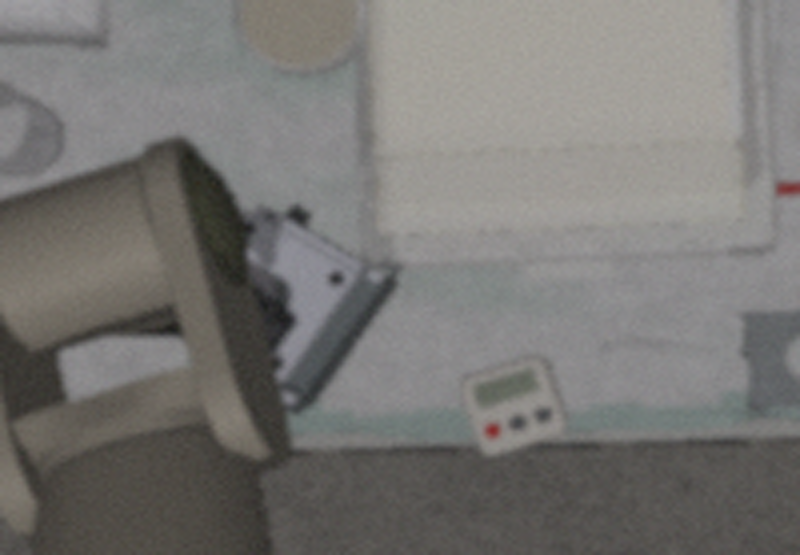

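```bash
python3 - <<'E'
from h import *
print(w2pix('side',[.4665,.2745,.101]),w2pix('side',[.4665,.2745,.159]))
print(pix2w('side',223,143,.101))
E
```

```text
[222.85400707 142.01884941] [221.54436292 126.53862676]
[0.46555563 0.2682715  0.101     ]
```

```bash
python3 -m jog '[[-1,0.02,0,0,0],[-1,0.035,0,0,0],[-1,0.04,0,0,0],[-1,0.045,0,0,0],[-1,0.05,0,0,0],[-1,0.055,0,0,0],[-1,0.055,0,0,0]]' 80
python3 - <<'E'
from h import *
delta([.4656,.2727,.0954])
E
```

```text
time_s: 6.05
position: [0.4671, 0.2749, 0.1353]
tool_rot: [[0.001, -0.833, 0.553], [0.001, 0.553, 0.833], [-1.0, -0.0, 0.002]]
ft_force: [1.1, 2.0, -1.9]
grip_width: 0.0245
t 6.05 pos [0.4671 0.2749 0.1353] jaw 56.42 F [ 1.1  2.  -1.9] w 0.0245 q [ 18.  27.  86.   0.  67. -38.]
rows xyz [ 0.0399  0.     -0.0027]
[[0.0013, -0.8331, 0.5531], [0.001, 0.5531, 0.8331], [-1.0, -0.0005, 0.0015]]
```

```bash
python3 -m jog '[[-1,0.004,0,-0.0003,0],[-1,0.008,0,-0.0006,0],[-1,0.012,0,-0.0009,0],[-1,0.016,0,-0.0012,0],[-1,0.018,0,-0.0014,0],[-1,0.018,0,-0.0014,0]]' 80
python3 - <<'E'
from h import *
delta([.4656,.2727,.0954])
E
```

```text
time_s: 6.65
position: [0.4655, 0.2733, 0.1168]
tool_rot: [[-0.001, -0.833, 0.553], [-0.0, 0.553, 0.833], [-1.0, 0.001, -0.001]]
ft_force: [1.6, 2.4, -2.6]
grip_width: 0.0246
t 6.65 pos [0.4655 0.2733 0.1168] jaw 56.43 F [ 1.6  2.4 -2.6] w 0.0246 q [ 18.  28.  87.  -0.  65. -39.]
rows xyz [ 0.0214 -0.0004 -0.0005]
[[-0.0011, -0.8332, 0.5529], [-0.0004, 0.5529, 0.8332], [-1.0, 0.0007, -0.0009]]
```

```bash
python3 -m jog '[[-1,0.003,0,-0.0002,0],[-1,0.006,0,-0.0004,0],[-1,0.009,0,-0.0006,0],[-1,0.012,0,-0.0008,0],[-1,0.012,0,-0.001,0]]' 80
python3 - <<'E'
from h import *
delta([.4656,.2727,.0954])
E
```

```text
time_s: 7.15
position: [0.4654, 0.2729, 0.1048]
tool_rot: [[0.0, -0.833, 0.553], [0.001, 0.553, 0.833], [-1.0, 0.0, 0.001]]
ft_force: [3.2, 5.7, -5.2]
grip_width: 0.0241
t 7.15 pos [0.4654 0.2729 0.1048] jaw 56.42 F [ 3.2  5.7 -5.2] w 0.0241 q [ 18.  29.  88.   0.  63. -39.]
rows xyz [ 0.0094 -0.0003 -0.0001]
[[0.0003, -0.8331, 0.5531], [0.0009, 0.5531, 0.8331], [-1.0, 0.0003, 0.0009]]
```

```bash
python3 -m jog '[[-1,0.003,0,0,0],[-1,0.006,0,0,0],[-1,0.0075,0,0,0],[-1,0.009,0,0,0],[-1,0.01,0,0,0],[-1,0.01,0,0,0],[-1,0.01,0,0,0]]' 80
python3 - <<'E'
from h import *
delta([.4656,.2727,.0954])
import cv2
im=env.get_image('side')[:,:,::-1]
cv2.imwrite('pics/i1.png',cv2.resize(im[100:190,180:280],None,fx=6,fy=6,interpolation=cv2.INTER_CUBIC))
E
```

```text
time_s: 7.85
position: [0.4657, 0.273, 0.0954]
tool_rot: [[0.001, -0.833, 0.553], [0.001, 0.553, 0.833], [-1.0, -0.0, 0.001]]
ft_force: [1.9, 5.1, -0.6]
grip_width: 0.0243
t 7.85 pos [0.4657 0.273  0.0954] jaw 56.43 F [ 1.9  5.1 -0.6] w 0.0243 q [ 18.  30.  89.   0.  62. -39.]
rows xyz [ 0.     -0.0001 -0.0003]
[[0.0012, -0.8332, 0.5529], [0.0009, 0.5529, 0.8332], [-1.0, -0.0005, 0.0014]]
```

View pics/i1.png

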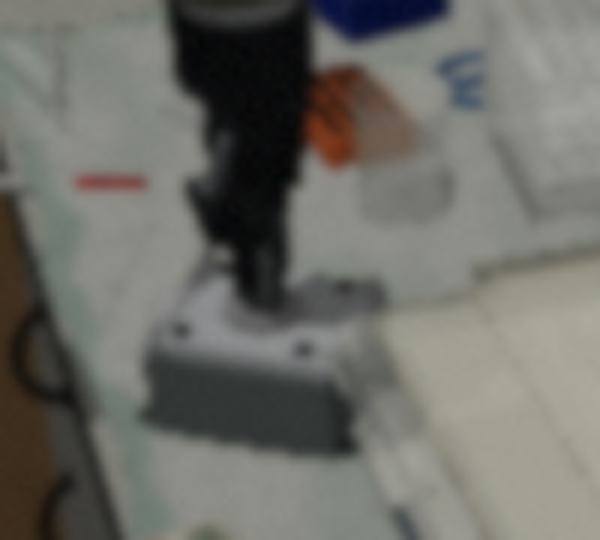

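```bash
python3 -m jog '[[-1,0.001,0,0,0],[-1,0.002,0,0,0],[-1,0.003,0,0,0],[-1,0.003,0,0,0]]' 80
python3 - <<'E'
from h import *
delta([.4656,.2727,.0954])
E
```

```text
time_s: 8.3
position: [0.4659, 0.2731, 0.0953]
tool_rot: [[0.004, -0.833, 0.553], [0.002, 0.553, 0.833], [-1.0, -0.002, 0.003]]
ft_force: [-5.3, 2.5, 26.4]
grip_width: 0.024
t 8.3 pos [0.4659 0.2731 0.0953] jaw 56.45 F [-5.3  2.5 26.4] w 0.024 q [ 18.  30.  89.   0.  61. -39.]
rows xyz [-0.0001  0.     -0.0005]
[[0.0037, -0.8334, 0.5526], [0.0015, 0.5526, 0.8334], [-1.0, -0.0023, 0.0033]]
```

```bash
python3 -m jog '[[-1,-0.002,0,-0.0005,0],[-1,-0.0025,0,-0.001,0],[-1,-0.0025,0,-0.0015,0],[-1,-0.0025,0,-0.0015,0],[-1,-0.0025,0,-0.0015,0]]' 80
python3 - <<'E'
from h import *
delta([.4656,.2727,.0954])
E
```

```text
time_s: 8.8
position: [0.4656, 0.2727, 0.0955]
tool_rot: [[0.004, -0.833, 0.553], [0.003, 0.553, 0.833], [-1.0, -0.001, 0.005]]
ft_force: [3.7, 10.5, 1.1]
grip_width: 0.0245
t 8.8 pos [0.4656 0.2727 0.0955] jaw 56.42 F [ 3.7 10.5  1.1] w 0.0245 q [ 18.  30.  89.   0.  61. -39.]
rows xyz [ 0.0001 -0.      0.0001]
[[0.0036, -0.8331, 0.5531], [0.0033, 0.5531, 0.8331], [-1.0, -0.0012, 0.0047]]
```

```bash
python3 -m jog '[[-1,0,0,0.0015,0],[-1,0,0,0.0015,0],[-1,-0.01,0,0.0015,0],[-1,-0.025,0,0.0015,0],[-1,-0.05,0,0.0015,0],[-1,-0.095,0,0.0015,0],[-1,-0.095,0,0.0015,0],[-1,-0.095,0,0.0015,0],[-1,-0.095,0,0.0015,0]]' 80
python3 - <<'E'
from h import *
delta([.4175,-.0835,.1909])
E
```

```text
time_s: 9.7
position: [0.4643, 0.272, 0.1881]
tool_rot: [[-0.004, -0.833, 0.553], [-0.002, 0.553, 0.833], [-1.0, 0.002, -0.003]]
ft_force: [-0.3, -0.6, -1.6]
grip_width: 0.0242
t 9.7 pos [0.4643 0.272  0.1881] jaw 56.43 F [-0.3 -0.6 -1.6] w 0.0242 q [ 18.  24.  82.  -0.  75. -39.]
rows xyz [-0.002  -0.1576 -0.3221]
[[-0.0038, -0.8332, 0.553], [-0.0017, 0.553, 0.8332], [-1.0, 0.0022, -0.0035]]
```

```bash
python3 -m jog '[[-1,-0.002,-0.158,-0.322,1.05],[-1,-0.002,-0.158,-0.322,1.05],[-1,-0.002,-0.158,-0.322,1.05],[-1,-0.002,-0.158,-0.322,1.05],[-1,-0.002,-0.158,-0.322,1.05],[-1,-0.002,-0.158,-0.322,1.05],[-1,-0.002,-0.158,-0.322,1.05],[-1,-0.002,-0.158,-0.322,1.05],[-1,-0.002,-0.158,-0.322,1.05],[-1,-0.002,-0.158,-0.322,1.05],[-1,-0.002,-0.158,-0.322,1.05]]' 80
python3 - <<'E'
from h import *
delta([.4175,-.0835,.1009])
import cv2
for n in('top','side'):
    im=env.get_image(n)[:,:,::-1];cv2.imwrite(f'pics/j_{n}.png',im)
cv2.imwrite('pics/j1.png',cv2.resize(cv2.imread('pics/j_top.png')[208:272,128:192],None,fx=9,fy=9,interpolation=cv2.INTER_CUBIC))
E
```

```text
time_s: 10.8
position: [0.4188, -0.0817, 0.1914]
tool_rot: [[-0.001, 0.062, 0.998], [0.001, 0.998, -0.062], [-1.0, 0.001, -0.001]]
ft_force: [0.1, 0.1, -2.3]
grip_width: 0.0244
t 10.8 pos [ 0.4188 -0.0817  0.1914] jaw -3.58 F [ 0.1  0.1 -2.3] w 0.0244 q [-27.  13.  98.   0.  70. -23.]
rows xyz [ 0.0905 -0.002  -0.0011]
[[-0.0011, 0.0624, 0.9981], [0.0007, 0.9981, -0.0624], [-1.0, 0.0006, -0.0011]]
```

View pics/j1.png

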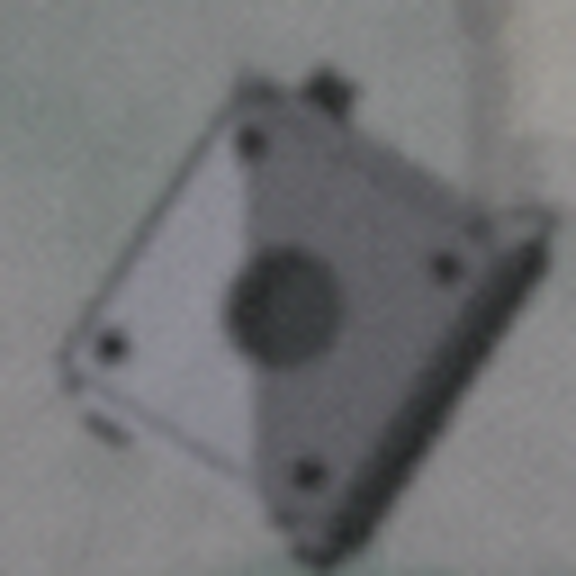

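View pics/j_side.png

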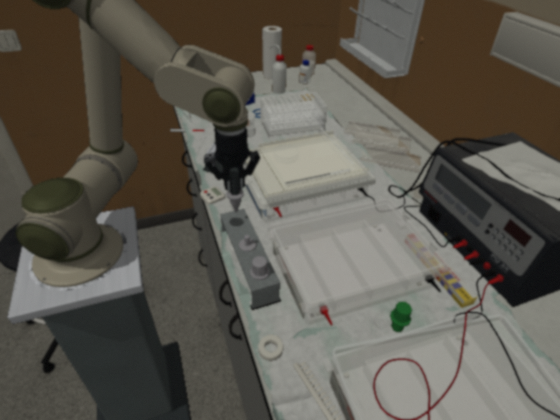

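```bash
python3 -m jog '[[-1,0,-0.001,-0.001,0],[-1,0.02,-0.001,-0.001,0],[-1,0.045,-0.001,-0.001,0],[-1,0.07,-0.001,-0.001,0],[-1,0.08,-0.001,-0.001,0],[-1,0.086,-0.001,-0.001,0],[-1,0.089,-0.001,-0.001,0],[-1,0.0905,-0.001,-0.001,0],[-1,0.0905,-0.001,-0.001,0]]' 80
python3 - <<'E'
from h import *
delta([.4175,-.0835,.1009])
E
```

```text
time_s: 11.8
position: [0.4181, -0.084, 0.1017]
tool_rot: [[0.001, 0.065, 0.998], [-0.0, 0.998, -0.065], [-1.0, -0.0, 0.001]]
ft_force: [0.0, 0.1, -2.4]
grip_width: 0.024
t 11.8 pos [ 0.4181 -0.084   0.1017] jaw -3.71 F [ 0.   0.1 -2.4] w 0.024 q [-27.  20. 106.   0.  54. -24.]
rows xyz [ 0.0008  0.0005 -0.0006]
[[0.0008, 0.0647, 0.9979], [-0.0004, 0.9979, -0.0647], [-1.0, -0.0003, 0.0008]]
```

```bash
python3 -m jog '[[-1,0.0008,0,0,0],[1,0.0008,0,0,0],[1,0.0008,0,0,0],[1,0.0008,0,0,0],[1,0.0008,0,0,0],[1,-0.03,0,0,0],[1,-0.08,0,0,0],[1,-0.08,0,0,0],[1,-0.08,-0.188,0.017,0],[1,-0.08,-0.188,0.017,0],[1,-0.08,-0.188,0.017,0],[1,-0.08,-0.188,0.017,0],[1,-0.08,-0.188,0.017,0],[1,-0.08,-0.188,0.017,0],[1,-0.08,-0.188,0.017,0],[1,-0.08,-0.188,0.017,0]]' 80
python3 - <<'E'
from h import *
delta([.4228,-.2728,.094])
import cv2
for n in('top','side'):
    im=env.get_image(n)[:,:,::-1];cv2.imwrite(f'pics/k_{n}.png',im)
cv2.imwrite('pics/k1.png',cv2.resize(cv2.imread('pics/k_top.png')[208:272,128:192],None,fx=9,fy=9,interpolation=cv2.INTER_CUBIC))
cv2.imwrite('pics/k2.png',cv2.resize(cv2.imread('pics/k_side.png')[180:310,190:310],None,fx=4.6,fy=4.6,interpolation=cv2.INTER_CUBIC))
E
```

```text
time_s: 13.4
position: [0.4227, -0.2715, 0.1814]
tool_rot: [[-0.0, 0.063, 0.998], [0.0, 0.998, -0.063], [-1.0, 0.0, -0.0]]
ft_force: [-0.5, 0.5, 0.7]
grip_width: 0.0855
t 13.4 pos [ 0.4227 -0.2715  0.1814] jaw -3.64 F [-0.5  0.5  0.7] w 0.0855 q [-46.  20.  88.   0.  72. -43.]
rows xyz [ 0.0874 -0.0014  0.0002]
[[-0.0002, 0.0634, 0.998], [0.0003, 0.998, -0.0634], [-1.0, 0.0003, -0.0002]]
```

View pics/k2.png

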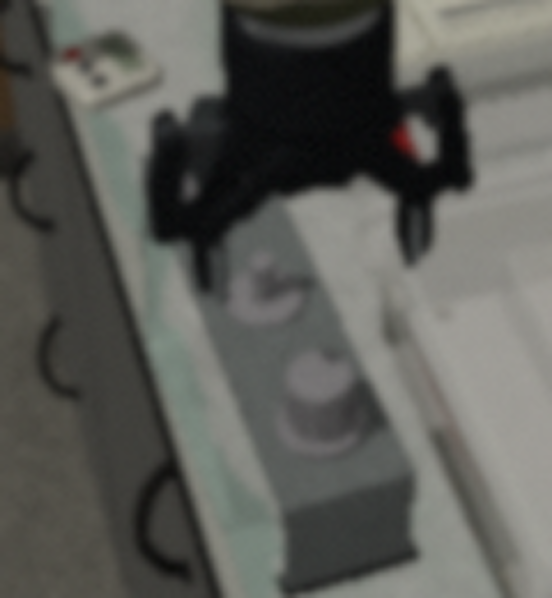

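View pics/k1.png

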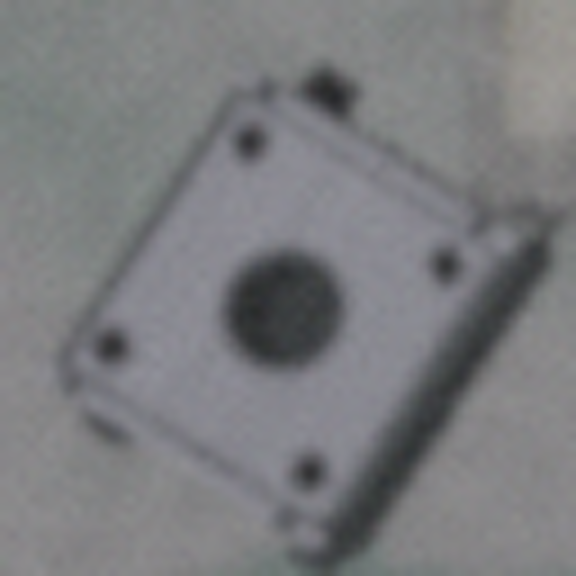

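```bash
python3 -m jog '[[1,0.04,-0.001,0,0],[1,0.07,-0.001,0,0],[1,0.0875,-0.001,0,0],[1,0.0875,-0.001,0,0],[1,0.0875,-0.001,0,0],[-1,0.0875,-0.001,0,0],[-1,0.0875,-0.001,0,0],[-1,0.0875,-0.001,0,0],[-1,0.0875,-0.001,0,0],[-1,0.0875,-0.001,0,0],[-1,0.0875,-0.001,0,0]]' 80
python3 - <<'E'
from h import *
import cv2
delta([.4228,-.2728,.094])
t=cv2.imread('pics/k_top.png')
cv2.imwrite('pics/k3.png',cv2.resize(t[230:275,265:385],None,fx=6,fy=6,interpolation=cv2.INTER_CUBIC))
B=np.array([pix2w('top',u/9+128-.5,v/9+208-.5,.0685) for u,v in[(250,143),(446,267),(309,472),(112,345)]]);print(B.mean(0))
print(pix2w('top',284/9+127.5,310/9+207.5,.0645))
E
```

```text
time_s: 14.6
position: [0.4229, -0.274, 0.0948]
tool_rot: [[0.001, 0.065, 0.998], [-0.001, 0.998, -0.065], [-1.0, -0.001, 0.001]]
ft_force: [-0.8, 1.2, 6.2]
grip_width: 0.0317
t 14.6 pos [ 0.4229 -0.274   0.0948] jaw -3.72 F [-0.8  1.2  6.2] w 0.0317 q [-46.  27.  94.   0.  59. -43.]
rows xyz [ 0.0008  0.0012 -0.0001]
[[0.0012, 0.0649, 0.9979], [-0.0012, 0.9979, -0.0649], [-1.0, -0.0011, 0.0013]]
[0.46680464 0.27255941 0.0685    ]
[0.46597078 0.27212371 0.0645    ]
```

View pics/k3.png

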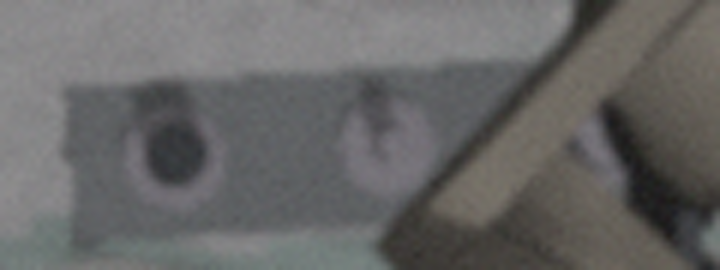

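```bash
python3 -m jog '[[-1,-0.04,0,0,0],[-1,-0.08,0,0,0],[-1,-0.13,0,0,0],[-1,-0.13,0,0,0],[-1,-0.13,0.548,0.0075,0],[-1,-0.13,0.548,0.0075,0],[-1,-0.13,0.548,0.0075,0],[-1,-0.13,0.548,0.0075,0],[-1,-0.13,0.548,0.0075,0],[-1,-0.13,0.548,0.0075,0],[-1,-0.13,0.548,0.0075,0],[-1,-0.13,0.548,0.0075,0],[-1,-0.13,0.548,0.0075,0],[-1,-0.13,0.548,0.0075,0],[-1,-0.13,0.548,0.0075,0],[-1,-0.13,0.548,0.0075,0],[-1,-0.13,0.548,0.0075,0],[-1,-0.13,0.548,0.0075,0],[-1,-0.13,0.548,0.0075,0]]' 80
python3 - <<'E'
from h import *
import cv2
delta([.466,.2724,.150])
im=env.get_image('side')[:,:,::-1]
cv2.imwrite('pics/l1.png',cv2.resize(im[80:190,170:290],None,fx=5,fy=5,interpolation=cv2.INTER_CUBIC))
E
```

```text
time_s: 16.5
position: [0.4657, 0.2715, 0.2236]
tool_rot: [[-0.001, 0.067, 0.998], [-0.0, 0.998, -0.067], [-1.0, -0.0, -0.0]]
ft_force: [-0.1, -0.2, -2.3]
grip_width: 0.0321
t 16.5 pos [0.4657 0.2715 0.2236] jaw -3.82 F [-0.1 -0.2 -2.3] w 0.0321 q [18. 22. 78. -0. 80. 21.]
rows xyz [0.0736 0.001  0.0003]
[[-0.0005, 0.0667, 0.9978], [-0.0003, 0.9978, -0.0667], [-1.0, -0.0003, -0.0005]]
```

View pics/l1.png

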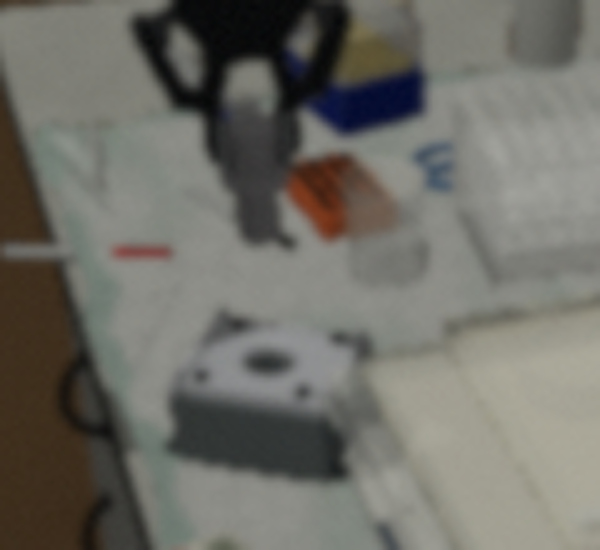

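```bash
python3 - <<'E'
from h import *
print(pix2w('side',222.9,151.9,.0645)); print(pix2w('side',221.5,126.9,.1596)); print(w2pix('side',[.4657,.2723,.1596]))
E
```

```text
[0.46329698 0.27173221 0.0645    ]
[0.46563667 0.27115744 0.1596    ]
[221.44006184 126.73055453]
```

```bash
python3 -m jog '[[-1,0.03,0.0008,0,0],[-1,0.06,0.0008,0,0],[-1,0.08,0.0008,0,0],[-1,0.088,0.0008,0,0],[-1,0.094,0.0008,0,0],[-1,0.097,0.0008,0,0],[-1,0.1,0.0008,0,0],[-1,0.1,0.0008,0,0]]' 80
python3 - <<'E'
from h import *
delta([.4655,.2722,.0893])
E
```

```text
time_s: 17.35
position: [0.4658, 0.2735, 0.1241]
tool_rot: [[0.001, 0.065, 0.998], [0.0, 0.998, -0.065], [-1.0, 0.0, 0.001]]
ft_force: [0.4, -0.1, -2.8]
grip_width: 0.032
t 17.35 pos [0.4658 0.2735 0.1241] jaw -3.73 F [ 0.4 -0.1 -2.8] w 0.032 q [18. 28. 87. -0. 66. 22.]
rows xyz [ 0.0348 -0.0013 -0.0003]
[[0.0006, 0.065, 0.9979], [0.0002, 0.9979, -0.065], [-1.0, 0.0002, 0.0006]]
```

Entered the plate cleanly (4 mm in, no contact force). I'll continue.

```bash
python3 -m jog '[[-1,0.004,-0.0005,0,0],[-1,0.008,-0.0005,0,0],[-1,0.012,-0.0005,0,0],[-1,0.016,-0.0005,0,0],[-1,0.018,-0.0005,0,0],[-1,0.018,-0.0005,0,0]]' 80
python3 - <<'E'
from h import *
delta([.4655,.2722,.0893])
E
```

```text
time_s: 17.95
position: [0.4655, 0.2729, 0.1055]
tool_rot: [[-0.001, 0.065, 0.998], [-0.0, 0.998, -0.065], [-1.0, -0.0, -0.001]]
ft_force: [0.0, -0.1, -2.6]
grip_width: 0.032
t 17.95 pos [0.4655 0.2729 0.1055] jaw -3.73 F [ 0.  -0.1 -2.6] w 0.032 q [18. 29. 88.  0. 63. 22.]
rows xyz [ 0.0162 -0.0007  0.    ]
[[-0.0006, 0.065, 0.9979], [-0.0002, 0.9979, -0.065], [-1.0, -0.0002, -0.0006]]
```

```bash
python3 -m jog '[[-1,0.004,0,0,0],[-1,0.008,0,0,0],[-1,0.012,0,0,0],[-1,0.0145,0,0,0],[-1,0.016,0,0,0],[-1,0.017,0,0,0],[-1,0.018,0,0,0],[-1,0.018,0,0,0]]' 80
python3 - <<'E'
from h import *
delta([.4655,.2722,.0893])
E
```

```text
time_s: 18.75
position: [0.4658, 0.2733, 0.0892]
tool_rot: [[0.002, 0.065, 0.998], [0.001, 0.998, -0.065], [-1.0, 0.001, 0.001]]
ft_force: [-3.4, -0.4, 9.6]
grip_width: 0.0324
t 18.75 pos [0.4658 0.2733 0.0892] jaw -3.72 F [-3.4 -0.4  9.6] w 0.0324 q [18. 30. 89.  0. 61. 22.]
rows xyz [-0.0001 -0.0011 -0.0002]
[[0.0015, 0.0649, 0.9979], [0.0009, 0.9979, -0.0649], [-1.0, 0.001, 0.0015]]
```

```bash
python3 -m jog '[[-1,-0.0015,0,0,0],[0.4,-0.0015,0,0,0],[1,-0.0015,0,0,0],[1,-0.0015,0,0,0],[1,-0.0015,0,0,0],[1,-0.0015,0,0,0],[1,-0.03,0,0,0],[1,-0.08,0,0,0],[1,-0.11,0,0,0],[1,-0.11,-0.2,0,0],[1,-0.11,-0.2,0,0],[1,-0.11,-0.2,0,0],[1,-0.11,-0.2,0,0],[1,-0.11,-0.2,0,0],[1,-0.11,-0.2,0,0]]' 80
python3 - <<'E'
from h import *
import cv2
delta([.4655,.2722,.0893])
t=env.get_image('top')[:,:,::-1];s=env.get_image('side')[:,:,::-1]
a=cv2.resize(t[208:272,128:192],(400,400),interpolation=cv2.INTER_CUBIC);b=cv2.resize(s[120:185,190:255],(400,400),interpolation=cv2.INTER_CUBIC)
cv2.imwrite('pics/z1.png',np.hstack([a,b]));cv2.imwrite('pics/z2.png',s)
E
```

```text
time_s: 20.25
position: [0.4527, 0.0726, 0.1979]
tool_rot: [[0.0, 0.068, 0.998], [0.0, 0.998, -0.068], [-1.0, 0.0, 0.0]]
ft_force: [0.4, 0.2, 0.0]
grip_width: 0.0854
t 20.25 pos [0.4527 0.0726 0.1979] jaw -3.88 F [0.4 0.2 0. ] w 0.0854 q [-6. 15. 93.  0. 72. -2.]
rows xyz [ 0.1087  0.2    -0.0007]
[[0.0002, 0.0676, 0.9977], [0.0003, 0.9977, -0.0676], [-1.0, 0.0003, 0.0001]]
```

View pics/z1.png

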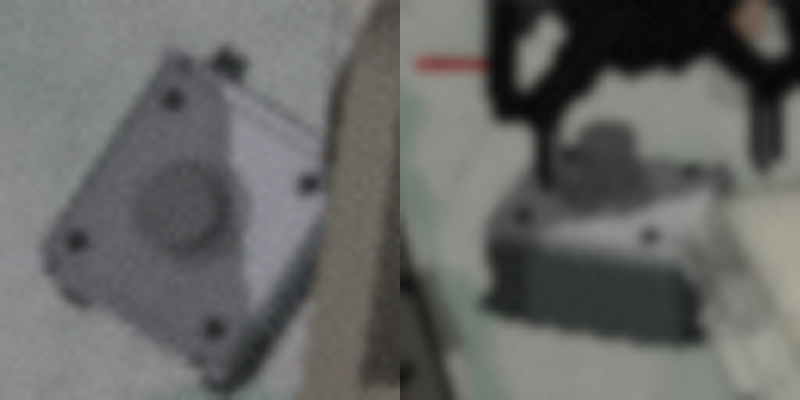

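View pics/z2.png

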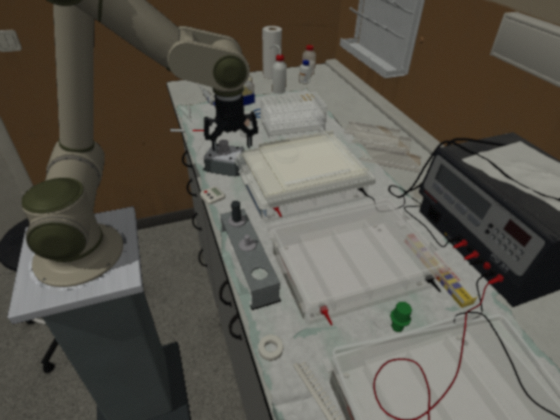

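The bolt's flange sits flat on the plate at side (224,150). The drift stands in its original rack hole at side (236,211), and the bolt's old hole at (260,273) is empty. The gripper is clear of everything.

```bash
python3 -c "
from rig import env
print(env.close_job())"
```

```text
the job is handed in; nothing more can be done
None
```

I did the job in the order asked and handed it in at about 20 s of the 72 s allowed.

- **Drift:** I pushed it down until the collar rested on the plate; it stopped at the expected height with about 26 N upward force. I then pressed it about 0.5 mm further sideways, beyond your instructions, and felt about 11 N, which I took to be the block wall. After that I pulled it out and put it back in its own rack hole.
- **Plate:** it moved about 10.9 mm in the pictures, against the 8–11 mm it started off.
- **Bolt:** it went in with no side load, stopped with the flange on the plate at the expected height (about 10 N), and I let it go.

**Last checks:** the final pictures show the bolt upright with its flange on the plate, the drift seated in its rack hole, and the gripper open and clear. The highest force I read was about 26 N.

**Disagreements:** the two cameras differed by up to 3 mm on where the mount was, and the drift's side contact suggested a plate position 1–3 mm from the camera one. I aimed the bolt between these, and its clearance covered the difference. I did not measure how far off line the plate now is, but both ends of the block show about equally, so it looks within about 2 mm.

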